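# Press a fin's side rail home with a one-handed bar clamp

## Robot

A 6-joint arm with a two-finger parallel gripper is mounted at the origin on the work surface. World frame = base frame: x ahead of the robot, y to its left, z up, the work surface at z = 0. Lengths are in m, angles in degrees, forces in N, time in s.
With the tool pointing down it reaches from about 0.4 to 0.825 m from the base axis. Payload 7 kg.
Tool frame: the origin (TCP) lies between the finger pads; the fingertips stand 19 mm ahead of it and the grasp point (between the pads) is the TCP; z points along the fingers, y is the line along which they close (so a half turn about z gives the same grasp; the last joint's range is limited). The gripper opens to 88 mm and grips with 3 to 60 N. Pads are 19 mm wide; open, the fingers measure 130 mm over their backs; the gripper's body (78 mm by 193 mm) begins 47 mm behind the grasp point.
Start: joints at [-54.769, 20.546, 0.682, 0, -70.136, -16.507], TCP at [0.217, -0.639, 0.246] pointing down, gripper open.
Joint ranges: [-176.03, 176.03], [-82.01, 121.73], [-58.28, 71.71], [-173.87, 95.51], [-174.79, -0.11], [-173.66, 173.66]. Speed limits (degrees/s): [136.94, 136.94, 172.46, 180, 180, 180].

## Interface

Orientations are given as [roll, pitch, yaw] about the fixed x, y, z axes, in that order (R = Rz(yaw) Ry(pitch) Rx(roll)).
In Python, from plant import get_obs, snapshot, close_job, spot_in, spot_point gives the robot as it stands.
- The arm moves only by the tool play_rows, never from a script. Its argument "plan" is a list of rows, each a list of 6 numbers: the shift along the tool's x, y, z in cm, then the turn, a rotation vector about the tool's x, y, z in degrees. A call has 1 to 20 rows; each row shifts and turns the commanded pose from where the row before left it, along the tool's axes as they then stand; what a row does not reach is not made up. A row lasts 1/12 s, in which the tool goes at most 41.7 mm and 7.16 degrees, less where a joint would pass 70% of its speed; a pose out of reach is approached as far as the arm can. A call is refused whole if a number of a shift passes 4.17 or a number of a turn 7.16, either way. A call with a gripper value outside its range is refused whole. "grip" is the finger opening in cm, from 0 to 8.76, set as the call begins (left out, the last holds). The fingers move at their own pace and stop on an object; the grip force is fixed at half the most. Time passes only in rows, so rows that do not move let the fingers close. It gives the time, the measured TCP pose, the force, the opening and the grip force at its end, in the units of the state.
- get_obs(): the state, without advancing time (a new reading comes with each control period).
- snapshot(name): name is "side" or "top" or "wrist"; returns a dict with "frame" (384x512x3 uint8, red, green, blue), "fx", "fy", "cx", "cy" (pixels), "position" and "attitude" of the camera in the world. Camera axes: x right, y down, z forward; pixel columns grow to the right and rows downward; lengths in m; the calibration is good to about 2 mm. A picture is of the moment at which its call begins. There is no depth.
- close_job(): hands the job in; it is judged then, once.
Trained networks look in the newest picture that a camera, given by its name, has taken for a name from the list of things; names that differ only in an ending like _2 or _b are one class to them, and where a whole thing is asked for, a point or a joint stands for the part that bears it (a point fixed in the world has none). Each returns a list of dicts, best first, with "score" (0 to 1); they miss things now and then, are a little off and sometimes report something else, mostly with a low value. They report only what shows in the picture. A call takes as long as a camera call.
- spot_in(camera, thing): "position" ([x, y, z] in m, in world coordinates, good to about 4 mm: the middle of the surface that is visible of it).
- spot_point(camera, thing): "position" ([x, y, z] in m, in world coordinates, good to about 4 mm: a listed point, or the origin of a listed thing).
The state is a dict: "clock": time; "joint_pos": joint angles; "qvel": joint speeds; "tau": joint torques, N m; "tool_pos": TCP position; "orientation": TCP orientation; "force": force on the tool from outside, world axes, zero at the start; "moment": the same for the moment, N m; "opening": finger opening in m; "gripper_force": force on a finger pad.
Only numpy, scipy, OpenCV 4.12 (cv2) and the standard library are available. Lean on these libraries where they do the work, as an engineer would, in place of code of your own. Each camera call takes 0.05 s, during which the arm holds its last target. There are 200 camera calls.

## Task

A swim fin lies on the club's bench inside the open jaws of a one-handed bar clamp, and one of its two side rails still stands a few millimetres off the blade edge. Squeeze the clamp's trigger against its grip, again and again, until the rail is pressed fully home and the clamp, with the trigger let go, stays tight on the fin; then press down the release tab on top of the clamp's head so that the jaws let go of the fin. Leave both lying flat on the bench with the rail home, and do not disturb the pens, the phone and the scissors lying around it.

Things in the scene. Friction and masses are not known exactly. Their poses are not given: they have to be found in the camera images.
- squeeze (a point): where to squeeze the clamp: midway between the rear face of its black pistol grip and the front face of its grey trigger at rest (63 mm over both), half-way up, 15 mm over the bench. The clamp, loose, 0.85 kg, 375 mm long, lies on its side. Axes here = the clamp's: x along the bar from head to far jaw, y from the grip across the bar to the jaw tips, z up
- grip_rear (a point): on the grip's rear face, same place along it. Axes as the clamp's. Grip and trigger run side by side along y, from 48 mm on the +y side of here to 28 mm (trigger) or 50 mm (grip) on the -y side, 5 to 25 mm over the bench. Grip 22 mm thick; grip rear to trigger front: 63 mm at rest, about 34 mm squeezed shut. The clamp slides on the bench to centre itself between the fingers
- trigger (a joint): trigger angle, rad: 0 let go (sprung), 0.25 squeezed against the grip (28 mm of closing). 2 to 4 N at the squeeze point with free jaws; 20 to 25 N to tighten well. A full squeeze walks the far jaw 8 to 12 mm; a pawl in 4 mm teeth holds the bar as the trigger is let go. Let it come right back between squeezes. Once tight, a 22 N squeeze stops part-way, below 0.2
- head_front (a point): top of the clamp's head at its front end, over the bar's middle line (66 mm in y from the squeeze point), 30 mm over the bench; nothing of the clamp but the tab is higher
- release_tab (a joint): release tab angle, rad: 0 up (sprung), 0.24 fully down (6 mm down at its top). With the hand off it may rest anywhere up to 0.16, on a tooth. Fully down takes about 5 N with the clamp slack, 7 to 8 N with it tight (a stop ends its travel); past about 0.15 the bar is free and the rubber pads spring it back 5 to 15 mm
- bar (a joint): how far the jaws have walked together, in m: opening between the pad faces = 216 mm minus this (range 0 to 75 mm)
- tab_top (a point): middle of the ribbed top of the grey release tab (22 mm along the clamp's x, 18 mm along y), on top of the clamp's head, over the bar, 39 mm over the bench: 10 mm along the clamp's x and 66 mm along y from the squeeze point; pressed straight down
- rail (a joint): gap in m by which the loose side rail (grey plastic channel, 14 x 110 x 15 mm, on the fin's +x edge near the tip, facing the far jaw) still stands off its shoulder on the blade: 0 fully home, 5 to 8 mm at the start. It needs about 6 N to slide and stays where it is pushed
- rail_face (a point): middle of the loose rail's outer face, 8 mm over the bench; axes as the fin's
- fin: the swim fin (navy blade, black foot pocket, 0.7 kg, loose), sole down. Origin on the bench at the middle of the blade's tip edge; y along the fin towards the heel (520 mm), x across the blade; 184 mm wide over both rails when home, the fixed rail's outer face at x = -92 mm; blade 9 mm high, rails 16 mm, foot pocket 74 mm
- near_pad: dark rubber pad (10 x 32 x 26 mm) of the jaw on the clamp's head, origin at its centre 15 mm over the bench; faces the fin's fixed rail. Each pad gives 5 mm at 25 N; a well tightened clamp holds with 10 to 25 N, and once released the pads may still lean on the fin with 1 to 4 N
- far_pad: same pad of the far jaw at the end of the bar, which walks towards the head; faces the loose rail
- marker: bystander: black marker pen, 135 mm long, 19 mm thick, lying in front of the blade tip beyond the trigger; leave it where it lies
- paint_pen: bystander: white paint pen with dark cap, 135 mm, beside the blade on the robot's side; leave it where it lies
- phone: bystander: black phone, 74 x 152 x 9 mm; leave it where it lies
- scissors: bystander: scissors with black loops, 180 mm; leave it where it lies

How it is judged (in metres and radians):
On the way, in this order (a step that is already met when the one before it is completed fails the run):
1. the trigger is squeezed while both jaw pads press on the fin with over 7 N (tightened by the trigger) (value of joint trigger above 0.05 rad and contact force between each of near_pad, far_pad and fin above 7 N), for 0.1 s.
2. with the trigger let go, the rail is home (within 1.5 mm) and the clamp holds: each pad presses the fin with over 7 N (value of joint trigger below 0.03 rad and value of joint rail below 0.0015 m and contact force between each of near_pad, far_pad and fin above 7 N), for 0.2 s.
3. the release tab is pressed and the jaws let go: each pad presses with under 6 N (value of joint release_tab above 0.1 rad and contact force between each of near_pad, far_pad and fin below 6 N), for 0.1 s.
At the end, for the whole second after the job is handed in: The rail is home on the blade edge (joint rail under 1.5 mm); each jaw pad presses on the fin with under 6 N; the trigger is let go; fin (tilt under 0.06 rad, not lifted over 6 mm) and clamp (tilt under 0.08 rad, not lifted over 10 mm) lie flat on the bench and everything is still (value of joint rail below 0.0015 m and contact force between each of near_pad, far_pad and fin below 6 N and value of joint trigger below 0.03 rad and angle between fin's own z axis and vertical below 0.06 rad and height (world z) of fin below 0.006 m and angle between squeeze's own z axis and vertical below 0.08 rad and height (world z) of squeeze below 0.025 m and linear speed of each of fin, near_pad, far_pad below 0.01 m/s); the robot touches nothing.
It fails at once if the marker, the paint pen, the phone or the scissors is moved more than 40 mm (distance of any of marker, paint_pen, phone, scissors from where it was at the start of the episode above 0.04 m).
It fails at once if the fin is lifted or tipped: over 30 mm up or 0.3 rad (height (world z) of fin above 0.03 m or angle between fin's own z axis and vertical above 0.3 rad).
It also fails if it takes over 61 s, if anything falls off the work surface, if the arm or the gripper's body presses on something with over 40 N, if the wrist force passes 120 N, or if a joint passes its speed limit or range.

## Working session

There is one attempt and no reset: what is moved stays moved. The work goes in short steps, Python scripts to look and compute and a tool call to move; the robot and the scene stay as the last step left them, time stands still between calls to the robot, and variables do not carry over. Pictures are saved under pics/ and viewed, at most 10 in all, crops included, and the job is handed in when it is done.

Besides the shell and the picture viewer there is one more tool, called as name(argument=value, ...), one argument or row to a line, values as JSON. play_rows: Moves the arm, as the interface text tells. Its arguments: {"type":"object","properties":{"plan":{"type":"array","items":{"type":"array","items":{"type":"number"}}},"grip":{"type":"number"}},"required":["plan"]}

```bash
mkdir -p pics; cat > h.py <<'E'
import numpy as np, cv2
from plant import *
def save(c,n):
    s=snapshot(c); cv2.imwrite(f'pics/{n}.png',s['frame'][:,:,::-1]); return s
def pts(c,names):
    for n in names:
        r=spot_point(c,n)[:2]
        print(c,n,[(np.round(q['position'],4).tolist(),round(q['score'],2)) for q in r])
E
python3 - <<'E'
from h import *
o=get_obs(); print({k:np.round(v,3).tolist() for k,v in o.items()})
for c in ('top','side'):
    s=save(c,c+'0'); print(c,s['position'],s['attitude'],s['fx'])
    pts(c,['squeeze','grip_rear','head_front','tab_top','rail_face','fin','near_pad','far_pad','marker','paint_pen'])
print(get_obs()['clock'])
E
```

```text
{'clock': 0.0, 'joint_pos': [-54.769, 20.591, 0.635, -0.022, -70.134, -16.507], 'qvel': [0.038, -0.096, 0.044, -0.057, -0.011, 0.041], 'tau': [-0.0, -58.272, 29.304, 6.998, 0.007, -0.0], 'tool_pos': [0.217, -0.639, 0.245], 'orientation': [179.908, -0.006, -161.284], 'force': [0.22, 0.166, 0.268], 'moment': [-0.045, -0.085, -0.022], 'gripper_force': 0.0, 'opening': 0.087}
top [0.47286815 0.15433175 1.06130292] [-174.00402738    1.65055471  -89.80536544] 473.3437219101795
top squeeze [([0.5562, -0.15, 0.0135], 0.58)]
top grip_rear [([0.5282, -0.1491, 0.0114], 0.65), ([0.5039, 0.3499, 0.0019], 0.19)]
top head_front [([0.5728, -0.0855, 0.0298], 0.89)]
top tab_top [([0.5642, -0.0845, 0.0384], 0.56)]
top rail_face [([0.7737, 0.013, 0.0071], 0.83)]
top fin [([0.6816, -0.0475, -0.0005], 0.61)]
top near_pad [([0.5734, -0.0077, 0.0172], 0.4)]
top far_pad [([0.5627, -0.0831, 0.0405], 0.59), ([0.7966, 0.0019, 0.0179], 0.58)]
top marker [([0.7634, -0.1315, -0.002], 0.61)]
top paint_pen [([0.505, 0.1019, 0.0013], 0.62), ([0.5266, -0.1503, 0.0131], 0.5)]
side [0.37252228 0.63690395 0.55169435] [-133.68834862    0.32983404 -157.04159093] 360.01443767740767
side squeeze [([0.5576, -0.1516, 0.0129], 0.63), ([0.6823, -0.0469, 0.0021], 0.52)]
side grip_rear [([0.5231, -0.1525, 0.0141], 0.92)]
side head_front [([0.5725, -0.0831, 0.0339], 0.96)]
side tab_top [([0.5621, -0.0817, 0.0402], 0.65)]
side rail_face [([0.7757, 0.0098, 0.01], 0.59)]
side fin [([0.6811, -0.0489, 0.0041], 0.92)]
side near_pad [([0.568, -0.0066, 0.0118], 0.49), ([0.5243, -0.1541, 0.0122], 0.25)]
side far_pad [([0.6813, -0.0506, 0.0016], 0.6), ([0.7959, 0.0016, 0.0149], 0.49)]
side marker [([0.7665, -0.133, 0.0008], 0.73), ([0.5575, -0.1535, 0.0098], 0.19)]
side paint_pen [([0.5029, 0.0981, 0.0023], 0.59)]
1.1
```

View pics/top0.png

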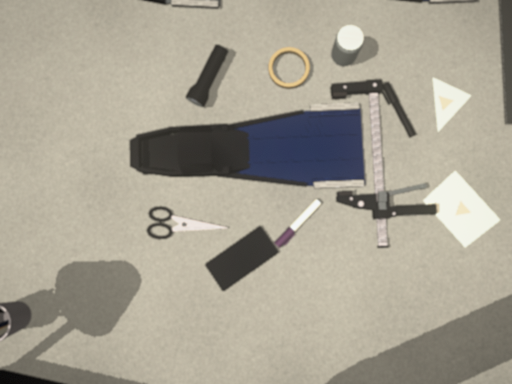

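View pics/side0.png

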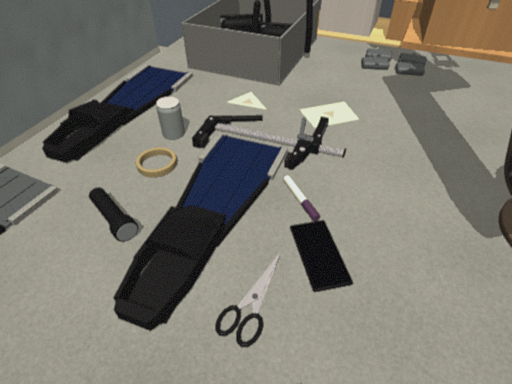

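Top: the clamp's grip is at (435,209) and its trigger at (428,187). The bar runs from (374,95) to (382,245), about 2.5° yaw, and the marker is at (400,110). The side view agrees. The spotted points match the stated sizes: grip rear to squeeze is 31 mm, and tab to squeeze is about 67 mm. I'll turn to yaw −87.5° and go above the squeeze point.

play_rows(
  plan=[
    [0,0,0,0,0,-6.71],
    [0,0,0,0,0,-6.71],
    [0,0,0,0,0,-6.71],
    [0,0,0,0,0,-6.71],
    [0,0,0,0,0,-6.71],
    [0,0,0,0,0,-6.71],
    [0,0,0,0,0,-6.71],
    [0,0,0,0,0,-6.71],
    [0,0,0,0,0,-6.71],
    [0,0,0,0,0,-6.71],
    [0,0,0,0,0,-6.71],
    [0,0,0,0,0,0],
  ],
  grip=8.76,
)

```text
clock: 2.1
tool_pos: [0.2167, -0.6393, 0.2455]
orientation: [180.0, 0.0, -87.2]
force: [-0.1, 1.6, 0.0]
opening: 0.0878
gripper_force: 0.0
```

play_rows(
  plan=[
    [-2.36,-1.8,0.7,0,0,0],
    [-2.36,-1.8,0.7,0,0,0],
    [-2.36,-1.8,0.7,0,0,0],
    [-2.36,-1.8,0.7,0,0,0],
    [-2.36,-1.8,0.7,0,0,0],
    [-2.36,-1.8,0.7,0,0,0],
    [-2.36,-1.8,0.7,0,0,0],
    [-2.36,-1.8,0.7,0,0,0],
    [-2.36,-1.8,0.7,0,0,0],
    [-2.36,-1.8,0.7,0,0,0],
    [-2.36,-1.8,0.7,0,0,0],
    [-2.36,-1.8,0.7,0,0,0],
    [-2.36,-1.8,0.7,0,0,0],
    [-2.36,-1.8,0.7,0,0,0],
    [-2.36,-1.8,0.7,0,0,0],
    [-2.36,-1.8,0.7,0,0,0],
    [-2.36,-1.8,0.7,0,0,0],
    [-2.36,-1.8,0.7,0,0,0],
    [-2.36,-1.8,0.7,0,0,0],
    [-2.36,-1.8,0.7,0,0,0],
  ],
)

```text
clock: 3.77
tool_pos: [0.5562, -0.1505, 0.1055]
orientation: [-180.0, -0.0, -87.7]
force: [-0.1, -0.3, -0.4]
opening: 0.0875
gripper_force: 0.0
```

```bash
python3 - <<'E'
from h import *
s=save('wrist','w1'); o=get_obs()
print(o['clock'],o['tool_pos'],o['orientation'],o['joint_pos'])
pts('wrist',['squeeze','grip_rear','head_front','tab_top'])
E
```

```text
3.8167 [ 0.5588967  -0.14746226  0.10422986] [-1.79951126e+02  2.37295627e-04 -8.76014807e+01] [ 4.60001080e+00  1.89532249e+01 -2.21073086e+01  2.17703701e-03
 -4.88906199e+01 -2.20292231e+00]
wrist squeeze [([0.5542, -0.1506, 0.0148], 0.93)]
wrist grip_rear [([0.5262, -0.154, 0.0178], 0.56)]
wrist head_front [([0.5727, -0.0841, 0.0314], 0.91)]
wrist tab_top [([0.5623, -0.0829, 0.0422], 0.75)]
```

View pics/w1.png

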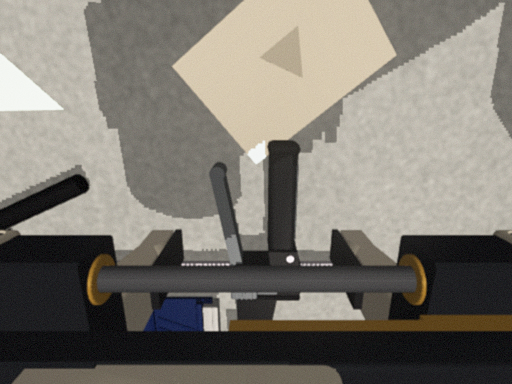

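The wrist view shows the grip (283,195) and trigger (225,205) centred between the fingers and upright in the image. The yaw is good, so I'll descend.

play_rows(
  plan=[
    [0.3,0.3,0,0,0,0],
    [0,0,1,0,0,0],
    [0,0,1,0,0,0],
    [0,0,1,0,0,0],
    [0,0,1,0,0,0],
    [0,0,1,0,0,0],
    [0,0,1,0,0,0],
    [0,0,1,0,0,0],
    [0,0,0.9,0,0,0],
    [0,0,0,0,0,0],
    [0,0,0,0,0,0],
  ],
)

```text
clock: 4.93
tool_pos: [0.5522, -0.1549, 0.0258]
orientation: [179.9, -0.0, -87.5]
force: [-0.1, 0.7, 1.0]
opening: 0.0875
gripper_force: 0.0
```

play_rows(
  plan=[
    [0,0,0,0,0,0],
    [0,0,0,0,0,0],
    [0,0,0,0,0,0],
    [0,0,0,0,0,0],
    [0,0,0,0,0,0],
    [0,0,0,0,0,0],
  ],
  grip=3,
)

```text
clock: 5.43
tool_pos: [0.5515, -0.1552, 0.0268]
orientation: [179.9, -0.0, -87.5]
force: [-5.3, -3.9, 4.4]
opening: 0.0532
gripper_force: 7.7
```

play_rows(
  plan=[
    [0,0,0,0,0,0],
    [0,0,0,0,0,0],
    [0,0,0,0,0,0],
    [0,0,0,0,0,0],
    [0,0,0,0,0,0],
    [0,0,0,0,0,0],
  ],
)

```text
clock: 5.93
tool_pos: [0.5498, -0.1554, 0.0262]
orientation: [179.7, 0.0, -87.5]
force: [-5.4, -2.5, 4.3]
opening: 0.0327
gripper_force: 30.1
```

play_rows(
  plan=[
    [0,0,0,0,0,0],
    [0,0,0,0,0,0],
    [0,0,0,0,0,0],
    [0,0,0,0,0,0],
    [0,0,0,0,0,0],
    [0,0,0,0,0,0],
    [0,0,0,0,0,0],
    [0,0,0,0,0,0],
  ],
  grip=7.4,
)

```text
clock: 6.6
tool_pos: [0.5525, -0.1548, 0.0265]
orientation: [180.0, 0.0, -87.5]
force: [1.4, 1.2, 0.5]
opening: 0.0733
gripper_force: 0.8
```

```bash
python3 - <<'E'
from h import *
s=save('top','t2'); o=get_obs()
print(o['clock'],o['tool_pos'],o['opening'],o['force'])
pts('top',['rail_face','fin','far_pad','near_pad','marker'])
E
```

```text
6.65 [ 0.55254898 -0.15487798  0.02654083] 0.07381861199232913 [1.08156246 1.45577954 0.34545029]
top rail_face [([0.7918, 0.0066, 0.0148], 0.71), ([0.7764, 0.0141, 0.0104], 0.69)]
top fin [([0.6781, -0.0457, -0.0017], 0.89), ([0.7906, 0.0047, 0.0158], 0.38)]
top far_pad [([0.791, 0.0043, 0.0178], 0.5)]
top near_pad []
top marker [([0.7656, -0.1276, 0.0004], 0.8)]
```

View pics/t2.png

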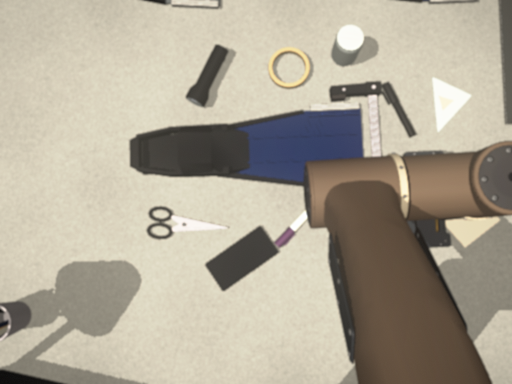

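Top: the far jaw (355,92) has walked about 3 px. The marker's upper end (387,85) lies next to the end of the jaw arm (382,88), so I'll zoom in there.

```bash
python3 - <<'E'
import cv2,numpy as np
a=cv2.imread('pics/top0.png')[70:150,320:430]; b=cv2.imread('pics/t2.png')[70:150,320:430]
cv2.imwrite('pics/cmp.png',np.hstack([cv2.resize(i,(400,290),interpolation=cv2.INTER_CUBIC) for i in (a,b)]))
E
```

```text
(no output)
```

View pics/cmp.png

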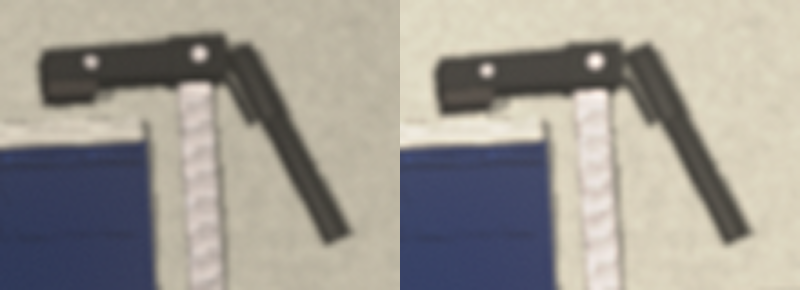

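The jaw corner has about 6 mm to the marker, and the marker slants away from the jaw's straight path, so it stays clear. I'll continue, drifting the clamp a little towards +x so the near pad meets the fin.

play_rows(
  plan=[
    [0,0,0,0,0,0],
    [0,0,0,0,0,0],
    [0,0,0,0,0,0],
    [0,0,0,0,0,0],
    [0,-0.1,0,0,0,0],
    [0,-0.1,0,0,0,0],
    [0,-0.1,0,0,0,0],
    [0,-0.1,0,0,0,0],
    [0,-0.1,0,0,0,0],
    [0,-0.1,0,0,0,0],
    [0,0,0,0,0,0],
  ],
  grip=3,
)

```text
clock: 7.82
tool_pos: [0.5529, -0.1557, 0.0255]
orientation: [179.4, 0.0, -87.6]
force: [-11.5, -2.9, 8.7]
opening: 0.0331
gripper_force: 29.8
```

play_rows(
  plan=[
    [0,0,0,0,0,0],
    [0,0,0,0,0,0],
    [0,0,0,0,0,0],
    [0,0,0,0,0,0],
    [0,0,0,0,0,0],
    [0,0,0,0,0,0],
    [0,0,0,0,0,0],
    [0,0,0,0,0,0],
    [0,0,0,0,0,0],
  ],
  grip=7.4,
)

```text
clock: 8.57
tool_pos: [0.5587, -0.1546, 0.0266]
orientation: [-180.0, -0.0, -87.5]
force: [1.0, 2.3, 0.3]
opening: 0.0738
gripper_force: 0.8
```

play_rows(
  plan=[
    [0,0,0,0,0,0],
    [0,0,0,0,0,0],
    [0,0,0,0,0,0],
    [0,0,0,0,0,0],
    [0,-0.1,0,0,0,0],
    [0,-0.1,0,0,0,0],
    [0,-0.1,0,0,0,0],
    [0,-0.1,0,0,0,0],
    [0,-0.1,0,0,0,0],
    [0,-0.1,0,0,0,0],
    [0,0,0,0,0,0],
  ],
  grip=3,
)

```text
clock: 9.48
tool_pos: [0.5571, -0.1558, 0.0256]
orientation: [179.2, 0.0, -87.6]
force: [-17.1, -5.7, 14.5]
opening: 0.0328
gripper_force: 30.2
```

play_rows(
  plan=[
    [0,0,0,0,0,0],
    [0,0,0,0,0,0],
    [0,0,0,0,0,0],
    [0,0,0,0,0,0],
    [0,0,0,0,0,0],
    [0,0,0,0,0,0],
    [0,0,0,0,0,0],
    [0,0,0,0,0,0],
    [0,0,0,0,0,0],
  ],
  grip=7.4,
)

```text
clock: 10.23
tool_pos: [0.5647, -0.1543, 0.0266]
orientation: [-180.0, 0.0, -87.5]
force: [2.2, 2.0, 0.7]
opening: 0.0737
gripper_force: 0.8
```

```bash
python3 - <<'E'
from h import *
s=save('top','t3')
pts('top',['rail_face','fin','far_pad','marker'])
s=save('side','s3')
pts('side',['squeeze','grip_rear','near_pad','far_pad','fin','tab_top'])
print(get_obs()['clock'],get_obs()['tool_pos'])
a=cv2.imread('pics/t3.png')[70:210,300:440]; b=cv2.imread('pics/s3.png')[100:210,170:360]
cv2.imwrite('pics/cmp3.png',np.hstack([cv2.resize(i,None,fx=400/i.shape[0],fy=400/i.shape[0],interpolation=cv2.INTER_CUBIC)[:,:400] if k==0 else cv2.resize(i,(400,400*i.shape[0]//i.shape[1]),interpolation=cv2.INTER_CUBIC) if 0 else cv2.copyMakeBorder(cv2.resize(i,(400,232)),0,168,0,0,0) for k,i in enumerate((a,b))]))
E
```

```text
top rail_face [([0.774, 0.0147, 0.008], 0.76), ([0.6842, -0.0471, -0.0006], 0.53)]
top fin [([0.6845, -0.0474, -0.0047], 0.91)]
top far_pad [([0.7812, 0.0059, 0.0155], 0.6), ([0.7654, -0.1284, -0.0001], 0.25)]
top marker [([0.7646, -0.1275, -0.0001], 0.61)]
side squeeze [([0.5689, -0.1511, 0.0105], 0.64)]
side grip_rear [([0.5387, -0.1473, 0.0157], 0.58)]
side near_pad [([0.5833, -0.0003, 0.0109], 0.43)]
side far_pad [([0.7839, 0.0056, 0.0167], 0.42)]
side fin [([0.6844, -0.048, 0.0039], 0.73)]
side tab_top [([0.5023, 0.1011, -0.0012], 0.73), ([0.579, -0.082, 0.0398], 0.39)]
10.8333 [ 0.56459351 -0.15439847  0.02657123]
```

View pics/cmp3.png

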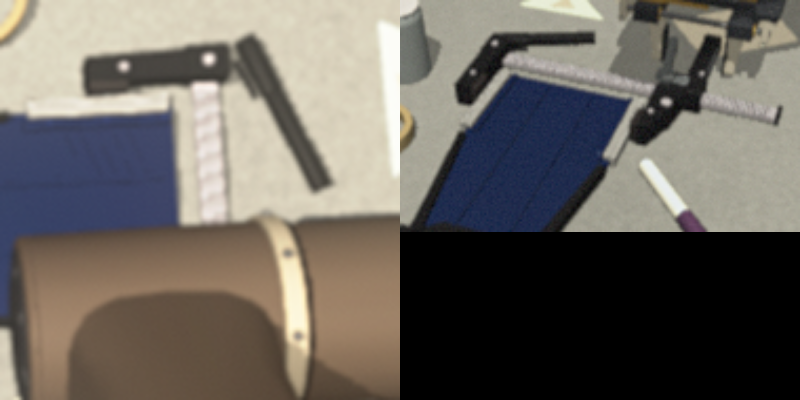

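Both pads are now about at the fin: opening about 190 mm, fin shifted +3 mm, marker untouched. I'll squeeze on.

play_rows(
  plan=[
    [0,0,0,0,0,0],
    [0,0,0,0,0,0],
    [0,0,0,0,0,0],
    [0,0,0,0,0,0],
    [0,0,0,0,0,0],
    [0,0,0,0,0,0],
    [0,0,0,0,0,0],
    [0,0,0,0,0,0],
    [0,0,0,0,0,0],
    [0,0,0,0,0,0],
    [0,0,0,0,0,0],
  ],
  grip=3,
)

```text
clock: 11.75
tool_pos: [0.5599, -0.1553, 0.0263]
orientation: [179.5, 0.0, -87.6]
force: [-10.4, -3.9, 12.0]
opening: 0.0329
gripper_force: 30.5
```

play_rows(
  plan=[
    [0,0,0,0,0,0],
    [0,0,0,0,0,0],
    [0,0,0,0,0,0],
    [0,0,0,0,0,0],
    [0,0,0,0,0,0],
    [0,0,0,0,0,0],
    [0,0,0,0,0,0],
    [0,0,0,0,0,0],
    [0,0,0,0,0,0],
  ],
  grip=7.4,
)

```text
clock: 12.5
tool_pos: [0.5645, -0.1543, 0.0265]
orientation: [180.0, 0.0, -87.5]
force: [1.9, 1.8, 0.8]
opening: 0.0736
gripper_force: 0.8
```

play_rows(
  plan=[
    [0,0,0,0,0,0],
    [0,0,0,0,0,0],
    [0,0,0,0,0,0],
    [0,0,0,0,0,0],
    [0,0,0,0,0,0],
    [0,0,0,0,0,0],
    [0,0,0,0,0,0],
    [0,0,0,0,0,0],
    [0,0,0,0,0,0],
    [0,0,0,0,0,0],
    [0,0,0,0,0,0],
  ],
  grip=3,
)

```text
clock: 13.42
tool_pos: [0.5604, -0.1552, 0.0264]
orientation: [179.6, 0.0, -87.6]
force: [-8.6, -3.4, 10.5]
opening: 0.0334
gripper_force: 30.6
```

play_rows(
  plan=[
    [0,0,0,0,0,0],
    [0,0,0,0,0,0],
    [0,0,0,0,0,0],
    [0,0,0,0,0,0],
    [0,0,0,0,0,0],
    [0,0,0,0,0,0],
    [0,0,0,0,0,0],
    [0,0,0,0,0,0],
    [0,0,0,0,0,0],
  ],
  grip=7.4,
)

```text
clock: 14.17
tool_pos: [0.5645, -0.1543, 0.0265]
orientation: [180.0, 0.0, -87.5]
force: [0.5, 1.3, -0.9]
opening: 0.0736
gripper_force: 0.8
```

play_rows(
  plan=[
    [0,0,0,0,0,0],
    [0,0,0,0,0,0],
    [0,0,0,0,0,0],
    [0,0,0,0,0,0],
    [0,0,0,0,0,0],
    [0,0,0,0,0,0],
    [0,0,0,0,0,0],
    [0,0,0,0,0,0],
    [0,0,0,0,0,0],
    [0,0,0,0,0,0],
    [0,0,0,0,0,0],
  ],
  grip=3,
)

```text
clock: 15.08
tool_pos: [0.5596, -0.1553, 0.0262]
orientation: [179.5, 0.0, -87.6]
force: [-10.5, -2.2, 11.9]
opening: 0.0331
gripper_force: 30.6
```

play_rows(
  plan=[
    [0,0,0,0,0,0],
    [0,0,0,0,0,0],
    [0,0,0,0,0,0],
    [0,0,0,0,0,0],
    [0,0,0,0,0,0],
    [0,0,0,0,0,0],
    [0,0,0,0,0,0],
    [0,0,0,0,0,0],
    [0,0,0,0,0,0],
  ],
  grip=7.4,
)

```text
clock: 15.83
tool_pos: [0.5646, -0.1543, 0.0265]
orientation: [180.0, 0.0, -87.5]
force: [1.7, 1.9, 0.2]
opening: 0.0739
gripper_force: 0.8
```

```bash
python3 - <<'E'
from h import *
s=save('top','t4')
pts('top',['rail_face','fin','far_pad','marker'])
s=save('side','s4')
pts('side',['squeeze','grip_rear','near_pad','far_pad','fin','tab_top','rail_face'])
print(get_obs()['clock'])
a=cv2.imread('pics/t4.png')[70:210,300:440]; b=cv2.imread('pics/s4.png')[100:210,170:360]
cv2.imwrite('pics/cmp4.png',np.hstack([cv2.resize(a,(320,320)),cv2.copyMakeBorder(cv2.resize(b,(475,275)),0,45,0,0,0)]))
E
```

```text
top rail_face [([0.7703, 0.0168, 0.0086], 0.64)]
top fin [([0.6854, -0.0466, -0.0032], 0.96)]
top far_pad [([0.779, 0.011, 0.0192], 0.45)]
top marker [([0.7634, -0.1292, -0.0016], 0.71)]
side squeeze [([0.5727, -0.1504, 0.013], 0.82)]
side grip_rear [([0.5416, -0.1472, 0.014], 0.6)]
side near_pad [([0.5841, -0.0022, 0.0123], 0.42)]
side far_pad [([0.7785, 0.0071, 0.0156], 0.64)]
side fin [([0.6839, -0.0479, 0.0007], 0.58)]
side tab_top [([0.5793, -0.0791, 0.0427], 0.49)]
side rail_face [([0.7695, 0.0111, 0.0096], 0.56), ([0.6855, -0.0479, 0.0021], 0.16)]
16.4833
```

View pics/cmp4.png

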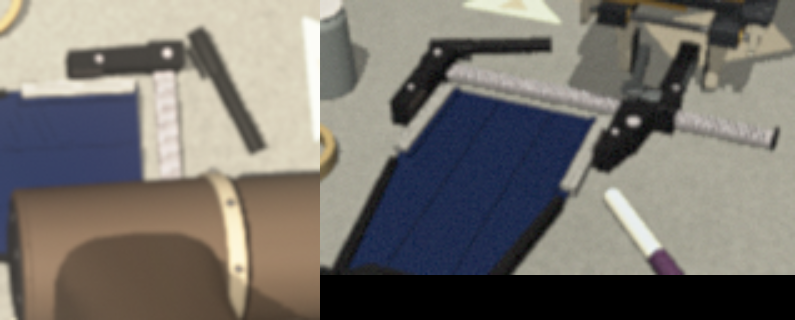

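Opening is about 184 mm. The squeeze point is now near x = 0.572 and the TCP is at 0.5645, so the front finger still leans on the trigger and it doesn't come fully back. I'll open wider and recentre.

play_rows(
  plan=[
    [0,-0.2,0,0,0,0],
    [0,-0.2,0,0,0,0],
    [0,-0.2,0,0,0,0],
    [0,-0.1,0,0,0,0],
    [0,0,0,0,0,0],
    [0,0,0,0,0,0],
    [0,0,0,0,0,0],
    [0,0,0,0,0,0],
  ],
  grip=8.76,
)

```text
clock: 17.15
tool_pos: [0.5714, -0.1541, 0.0265]
orientation: [180.0, 0.0, -87.5]
force: [0.1, -0.9, 0.2]
opening: 0.0879
gripper_force: 0.0
```

play_rows(
  plan=[
    [0,0,0,0,0,0],
    [0,0,0,0,0,0],
    [0,0,0,0,0,0],
    [0,0,0,0,0,0],
    [0,0,0,0,0,0],
    [0,0,0,0,0,0],
    [0,0,0,0,0,0],
    [0,0,0,0,0,0],
    [0,0,0,0,0,0],
    [0,0,0,0,0,0],
    [0,0,0,0,0,0],
    [0,0,0,0,0,0],
  ],
  grip=3,
)

```text
clock: 18.15
tool_pos: [0.5663, -0.1551, 0.0263]
orientation: [179.5, 0.0, -87.6]
force: [-13.5, -3.1, 14.0]
opening: 0.0411
gripper_force: 30.0
```

play_rows(
  plan=[
    [0,0,0,0,0,0],
    [0,0,0,0,0,0],
    [0,0,0,0,0,0],
    [0,0,0,0,0,0],
    [0,0,0,0,0,0],
    [0,0,0,0,0,0],
    [0,0,0,0,0,0],
    [0,0,0,0,0,0],
    [0,0,0,0,0,0],
    [0,0,0,0,0,0],
    [0,0,0,0,0,0],
  ],
  grip=8.76,
)

```text
clock: 19.07
tool_pos: [0.5714, -0.1542, 0.0265]
orientation: [180.0, 0.0, -87.5]
force: [0.3, -0.7, 0.2]
opening: 0.0876
gripper_force: 0.0
```

```bash
python3 - <<'E'
from h import *
s=save('top','t5')
pts('top',['rail_face','fin','far_pad'])
s=save('side','s5')
pts('side',['squeeze','grip_rear','near_pad','far_pad','fin','rail_face'])
s=save('wrist','w5')
pts('wrist',['squeeze','grip_rear'])
o=get_obs();print(o['clock'],o['tool_pos'],o['force'])
E
```

```text
top rail_face [([0.7738, 0.0138, 0.0093], 0.68)]
top fin [([0.6879, -0.0473, -0.0019], 0.73)]
top far_pad [([0.5053, 0.101, 0.0029], 0.58), ([0.7813, 0.0094, 0.0177], 0.39)]
side squeeze [([0.5729, -0.1444, 0.0129], 0.89)]
side grip_rear [([0.5426, -0.1472, 0.0146], 0.91), ([0.5899, -0.0749, 0.0338], 0.52)]
side near_pad [([0.5895, -0.0741, 0.034], 0.59), ([0.5823, 0.001, 0.0133], 0.57)]
side far_pad [([0.7797, 0.0096, 0.0159], 0.44)]
side fin [([0.6886, -0.0484, -0.0002], 0.65)]
side rail_face [([0.7725, 0.0142, 0.0105], 0.73)]
wrist squeeze []
wrist grip_rear [([0.5448, -0.15, 0.0181], 0.8)]
19.7667 [ 0.57155138 -0.15410773  0.02655908] [0.33446207 0.67288519 0.4156082 ]
```

The squeeze now stops part-way (41 mm), so the clamp is tight. One more squeeze to confirm.

play_rows(
  plan=[
    [0,0,0,0,0,0],
    [0,0,0,0,0,0],
    [0,0,0,0,0,0],
    [0,0,0,0,0,0],
    [0,0,0,0,0,0],
    [0,0,0,0,0,0],
    [0,0,0,0,0,0],
    [0,0,0,0,0,0],
    [0,0,0,0,0,0],
    [0,0,0,0,0,0],
    [0,0,0,0,0,0],
    [0,0,0,0,0,0],
  ],
  grip=3,
)

```text
clock: 20.77
tool_pos: [0.5662, -0.1549, 0.0262]
orientation: [179.5, 0.0, -87.6]
force: [-12.4, -2.6, 13.3]
opening: 0.0411
gripper_force: 30.0
```

play_rows(
  plan=[
    [0,0,0,0,0,0],
    [0,0,0,0,0,0],
    [0,0,0,0,0,0],
    [0,0,0,0,0,0],
    [0,0,0,0,0,0],
    [0,0,0,0,0,0],
    [0,0,0,0,0,0],
    [0,0,0,0,0,0],
    [0,0,0,0,0,0],
    [0,0,0,0,0,0],
    [0,0,0,0,0,0],
  ],
  grip=8.76,
)

```text
clock: 21.68
tool_pos: [0.5714, -0.1542, 0.0265]
orientation: [180.0, -0.0, -87.5]
force: [0.5, -0.2, -0.3]
opening: 0.0879
gripper_force: 0.0
```

It stopped at the same place, so the clamp is tight. I'll lift off, close the fingers and look.

play_rows(
  plan=[
    [0,0,-1,0,0,0],
    [0,0,-1.5,0,0,0],
    [0,0,-2,0,0,0],
    [0,0,-2,0,0,0],
    [0,0,-2,0,0,0],
    [0,0,-2,0,0,0],
    [0,0,-1,0,0,0],
    [0,0,0,0,0,0],
    [0,0,0,0,0,0],
  ],
)

```text
clock: 22.43
tool_pos: [0.5716, -0.154, 0.1421]
orientation: [-179.9, 0.0, -87.5]
force: [-0.7, -0.2, -0.6]
opening: 0.0878
gripper_force: 0.0
```

```bash
python3 - <<'E'
from h import *
s=save('wrist','w6'); pts('wrist',['squeeze','head_front','tab_top','near_pad'])
s=save('side','s6'); pts('side',['squeeze','head_front','tab_top','fin','rail_face','near_pad','far_pad'])
s=save('top','t6'); pts('top',['tab_top','rail_face','fin','far_pad'])
o=get_obs();print(o['clock'],o['tool_pos'],o['orientation'])
b=cv2.imread('pics/s6.png')[105:205,190:340]
cv2.imwrite('pics/cmp6.png',cv2.resize(b,(780,520),interpolation=cv2.INTER_CUBIC))
E
```

```text
wrist squeeze []
wrist head_front [([0.591, -0.0818, 0.0324], 0.67)]
wrist tab_top [([0.5842, -0.0786, 0.0378], 0.44)]
wrist near_pad [([0.5858, -0.0032, 0.0183], 0.59)]
side squeeze [([0.5747, -0.1492, 0.013], 0.97), ([0.4306, 0.2203, -0.0027], 0.52)]
side head_front [([0.5908, -0.0752, 0.0329], 0.58)]
side tab_top [([0.5854, -0.0794, 0.0398], 0.46)]
side fin [([0.6842, -0.0469, 0.0033], 0.9)]
side rail_face [([0.774, 0.0123, 0.0074], 0.57)]
side near_pad [([0.5825, -0.0019, 0.0162], 0.42)]
side far_pad [([0.7805, 0.0046, 0.0158], 0.62), ([0.5028, 0.0976, 0.0027], 0.49)]
top tab_top []
top rail_face [([0.7729, 0.011, 0.0091], 0.76)]
top fin []
top far_pad [([0.7817, 0.0107, 0.0169], 0.59)]
23.3333 [ 0.5715626  -0.15410392  0.14159317] [-1.79994931e+02  1.66493771e-03 -8.74697459e+01]
```

View pics/cmp6.png

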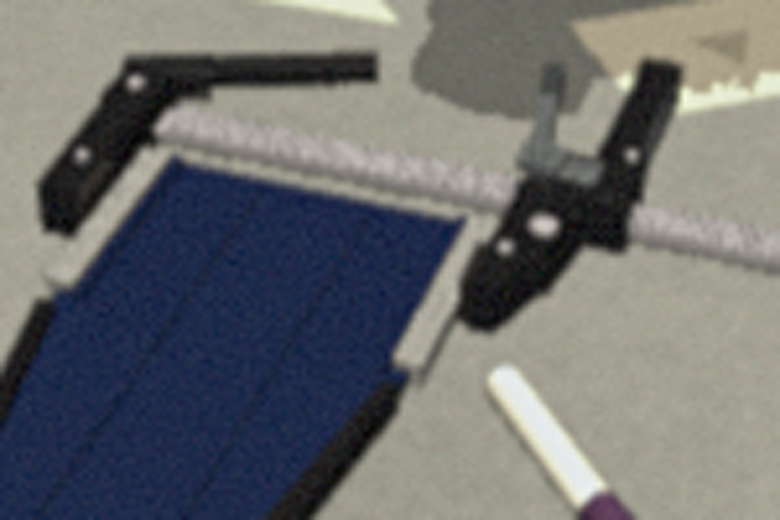

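The side view shows the rail flush on the blade edge (75–165, 160–280), both pads against the fin, and the grey tab at about (575,165). Next I'll go over the tab with the fingers closed and stop just above it.

play_rows(
  plan=[
    [-1.8,-0.4,0,0,0,0],
    [-1.8,-0.4,0,0,0,0],
    [-1.8,-0.4,0,0,0,0],
    [-1.9,-0.4,0,0,0,0],
    [0,0,0,0,0,0],
    [0,0,0,0,0,0],
    [0,0,0,0,0,0],
    [0,0,1.4,0,0,0],
    [0,0,1.4,0,0,0],
    [0,0,1.4,0,0,0],
    [0,0,1.4,0,0,0],
    [0,0,1.2,0,0,0],
    [0,0,0.8,0,0,0],
    [0,0,0,0,0,0],
    [0,0,0,0,0,0],
    [0,0,0,0,0,0],
    [0,0,0,0,0,0],
  ],
  grip=0,
)

```text
clock: 24.75
tool_pos: [0.5849, -0.0806, 0.0665]
orientation: [-179.9, 0.0, -87.5]
force: [1.1, 0.9, 0.0]
opening: 0.0005
gripper_force: 0.0
```

play_rows(
  plan=[
    [0,0,0.2,0,0,0],
    [0,0,0.2,0,0,0],
    [0,0,0.2,0,0,0],
    [0,0,0,0,0,0],
    [0,0,0,0,0,0],
  ],
)

```text
clock: 25.17
tool_pos: [0.5842, -0.0804, 0.0594]
orientation: [180.0, -0.0, -87.5]
force: [-0.2, 0.1, 0.3]
opening: 0.0005
gripper_force: 0.0
```

play_rows(
  plan=[
    [0,0,0.1,0,0,0],
    [0,0,0.1,0,0,0],
    [0,0,0.1,0,0,0],
    [0,0,0.1,0,0,0],
    [0,0,0,0,0,0],
    [0,0,0,0,0,0],
  ],
)

```text
clock: 25.67
tool_pos: [0.5855, -0.0804, 0.0562]
orientation: [-179.9, -0.0, -87.4]
force: [2.0, -1.0, 4.9]
opening: 0.0005
gripper_force: 2.4
```

play_rows(
  plan=[
    [0,0,0.1,0,0,0],
    [0,0,0.1,0,0,0],
    [0,0,0.1,0,0,0],
    [0,0,0,0,0,0],
    [0,0,0,0,0,0],
  ],
)

```text
clock: 26.08
tool_pos: [0.5857, -0.0803, 0.0533]
orientation: [-179.8, 0.0, -87.4]
force: [2.3, -0.1, 4.8]
opening: 0.0007
gripper_force: 3.0
```

play_rows(
  plan=[
    [0,0,0.1,0,0,0],
    [0,0,0.1,0,0,0],
    [0,0,0.1,0,0,0],
    [0,0,0,0,0,0],
    [0,0,0,0,0,0],
    [0,0,0,0,0,0],
    [0,0,0,0,0,0],
  ],
)

```text
clock: 26.67
tool_pos: [0.5867, -0.0802, 0.0519]
orientation: [-179.7, -0.0, -87.4]
force: [1.7, 1.6, 16.6]
opening: 0.0003
gripper_force: 8.1
```

```bash
python3 - <<'E'
from h import *
s=save('top','t7'); pts('top',['far_pad','rail_face','fin'])
s=save('side','s7'); pts('side',['squeeze','near_pad','far_pad','fin','rail_face'])
a,b=[cv2.imread(f'pics/s{k}.png')[105:205,190:340] for k in (6,7)]
c,d=[cv2.imread(f'pics/t{k}.png')[75:165,310:420] for k in (6,7)]
cv2.imwrite('pics/cmp7.png',np.vstack([np.hstack([cv2.resize(i,(390,270),interpolation=cv2.INTER_CUBIC) for i in r]) for r in ((a,b),(c,d))]))
E
```

```text
top far_pad []
top rail_face [([0.7769, 0.0156, 0.0101], 0.81), ([0.6879, -0.0457, -0.0008], 0.27)]
top fin [([0.6866, -0.0456, 0.0002], 0.87), ([0.5003, 0.3495, 0.0005], 0.56)]
side squeeze [([0.5709, -0.1465, 0.0131], 0.91)]
side near_pad [([0.5861, 0.0029, 0.0176], 0.64)]
side far_pad [([0.7821, 0.0074, 0.0161], 0.61)]
side fin [([0.6861, -0.0457, -0.0012], 0.88)]
side rail_face [([0.773, 0.0133, 0.009], 0.54)]
```

View pics/cmp7.png

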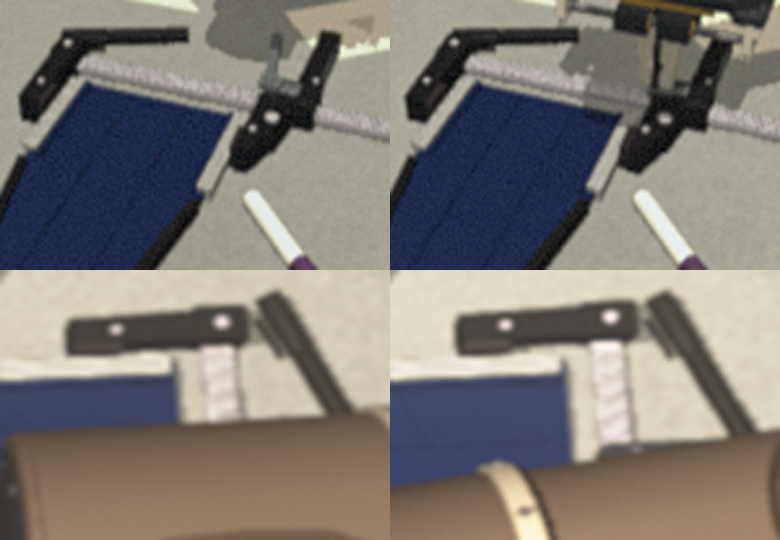

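Tab at its stop (16.6 N). The far jaw moved slightly off the fin. I'll quantify the spring-back numerically.

```bash
python3 - <<'E'
import cv2,numpy as np
def tm(n0,box,n,m=8):
    x0,x1,y0,y1=box
    f=lambda n:cv2.resize(cv2.imread(f'pics/{n}.png'),None,fx=6,fy=6,interpolation=cv2.INTER_CUBIC)
    T=f(n0)[y0*6:y1*6,x0*6:x1*6]; I=f(n)[(y0-m)*6:(y1+m)*6,(x0-m)*6:(x1+m)*6]
    _,s,_,l=cv2.minMaxLoc(cv2.matchTemplate(I,T,cv2.TM_CCOEFF_NORMED))
    return [round(l[0]/6-m,2),round(l[1]/6-m,2),round(s,2)]
for n in ('t3','t4','t5','t7'):
    print(n,'jaw',tm('t6',(328,372,80,98),n),'blade corner',tm('t6',(350,366,104,130),n),'marker',tm('t6',(392,412,100,128),n))
for n in ('s3','s4','s5','s7'):
    print(n,'farjaw',tm('s6',(196,225,114,150),n),'head',tm('s6',(277,300,140,168),n),'corner',tm('s6',(215,240,130,150),n))
E
```

```text
t3 jaw [0.5, -1.5, 1.0] blade corner [0.33, -0.67, 0.91] marker [0.0, -0.17, 0.86]
t4 jaw [0.5, 0.83, 1.0] blade corner [0.33, 0.83, 0.92] marker [0.0, -0.17, 0.86]
t5 jaw [0.17, 0.0, 1.0] blade corner [-0.17, -0.17, 0.92] marker [0.0, -0.17, 0.86]
t7 jaw [-0.33, -1.5, 1.0] blade corner [-0.33, -0.33, 0.93] marker [4.0, 7.5, 0.99]
s3 farjaw [-0.83, -0.17, 0.98] head [1.5, 0.0, 0.97] corner [-0.17, -0.33, 0.98]
s4 farjaw [0.83, 0.0, 0.99] head [0.83, 0.17, 0.99] corner [0.83, 0.0, 0.99]
s5 farjaw [0.0, 0.0, 1.0] head [0.0, -0.17, 1.0] corner [0.0, 0.0, 1.0]
s7 farjaw [-1.0, 0.17, 0.97] head [0.67, 0.33, 0.94] corner [-0.33, 0.0, 0.99]
```

The jaws opened about 6 mm relative to the fin (2.6 mm at the far side, about 3 mm at the head), so the clamp was tight and has let go. The rail face sits about 5 mm closer to the blade than at the start. I'll lift away.

play_rows(
  plan=[
    [0,0,-0.3,0,0,0],
    [0,0,-0.5,0,0,0],
    [0,0,-1,0,0,0],
    [0,0,-2,0,0,0],
    [0,0,-2.5,0,0,0],
    [0,0,-2.5,0,0,0],
    [0,0,-2.5,0,0,0],
    [2.5,2,-1,0,0,0],
    [3,2,0,0,0,0],
    [3,2,0,0,0,0],
    [3,2,0,0,0,0],
    [3,2,0,0,0,0],
    [3,2,0,0,0,0],
    [3,2,0,0,0,0],
    [0,0,0,0,0,0],
    [0,0,0,0,0,0],
  ],
)

```text
clock: 28.5
tool_pos: [0.4515, -0.2927, 0.1725]
orientation: [179.9, 0.0, -87.7]
force: [-0.3, 0.7, 0.2]
opening: 0.0002
gripper_force: 0.0
```

```bash
python3 - <<'E'
from h import *
s=save('top','t8'); pts('top',['far_pad','rail_face','fin','near_pad','marker','paint_pen'])
o=get_obs(); print(o['clock'],o['tool_pos'],o['force'])
a,b=[cv2.imread(f'pics/{k}.png')[75:225,300:440] for k in ('top0','t8')]
cv2.imwrite('pics/cmp8.png',np.hstack([cv2.resize(i,(395,423),interpolation=cv2.INTER_CUBIC) for i in (a,b)]))
E
```

```text
top far_pad [([0.7824, 0.0081, 0.0174], 0.65)]
top rail_face [([0.7764, 0.0157, 0.0095], 0.79)]
top fin [([0.6864, -0.0461, 0.0002], 0.9), ([0.7755, 0.013, 0.0072], 0.24)]
top near_pad [([0.579, -0.0799, 0.0388], 0.65), ([0.5881, -0.0027, 0.0134], 0.56)]
top marker [([0.7614, -0.1317, -0.0026], 0.62)]
top paint_pen [([0.5052, 0.1002, 0.0006], 0.96)]
28.85 [ 0.45396418 -0.29065278  0.17252957] [-0.59877419 -0.45233425 -0.41473495]
```

View pics/cmp8.png

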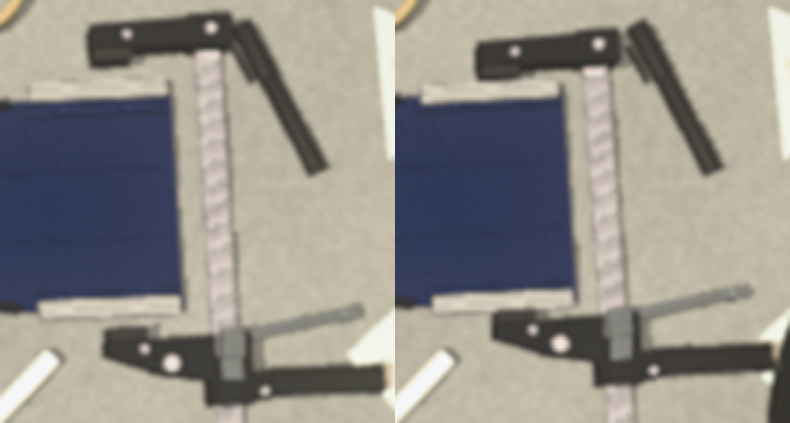

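The final view shows the jaws slack around the fin and the bystanders in place. One quick numeric check of the width over both rails, before against after.

```bash
python3 - <<'E'
import cv2,numpy as np
for n,dx in (('top0',0),('t3',-1),('t6',-2),('t8',-2)):
    g=cv2.imread(f'pics/{n}.png').astype(float)
    b=(g[:,:,0]-g[:,:,2])          # navy: blue over red
    p=cv2.resize(b[:, 328+dx:350+dx].mean(1).reshape(-1,1),(1,3840),interpolation=cv2.INTER_LINEAR).ravel()
    i=np.where(p>15)[0]; br=cv2.resize(g[:,328+dx:350+dx].mean((1,2)).reshape(-1,1),(1,3840)).ravel()
    print(n,i[0]/10,i[-1]/10,'above',np.round(br[i[0]-90:i[0]+10:8]).astype(int))
E
```

```text
top0 110.9 179.8 above [182 185 190 195 196 197 198 199 190 163 126  91  71]
t3 111.0 150.2 above [109 137 175 207 219 224 225 226 221 192 150 111  85]
t6 111.5 127.2 above [ 97 133 174 203 217 219 220 219 210 186 147 106  83]
t8 111.4 177.7 above [ 94 123 156 182 195 198 199 197 186 163 126  92  72]
```

The visible blade width shrank by 2.6 px, about 5.8 mm, which matches the rail being home. Handing in.

```bash
python3 -c "
from plant import *
print(close_job())"
```

```text
the job is handed in; nothing more can be done
None
```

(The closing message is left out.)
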